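# Load and close a sample-vial carrier with its drop-in lid and gate

### The job

Get the vial carrier ready for transport: all three sample vials must lie flat in the bays of the carrier, one to a bay; the white-capped one is still on the bench and another was left standing in its bay. Then, with the gate slid aside, slide the blue lid over the bays until it drops fully home in its recess, flush with the deck, and slide the gate fully shut again to lock it. Set vials down rather than dropping them, and leave the other things on the bench where they are.

Things in the scene. Friction and masses are not known exactly. Their poses are not given: they have to be found in the camera images.
- carrier: white vial carrier, fixed, 126 mm wide (x), 255 mm long (y -130 to +125). Origin on the worktop under the edge between its halves: closed deck at -y, open bays at +y. Walls round the bays are 47 mm high. At y = 0 a 40 mm wide guide block for the gate stands out on the -x side to x = -139 (59 mm high), and a strap spans the gate over the wall (x -65 to -56, 60 mm high)
- deck (a point): centre of the carrier's flat deck, 47 mm above the worktop; axes as the carrier. Two aluminium rails 113 mm apart stand 6 mm above it along its sides (y); both its ends are open, so that the lid slides along +y from the deck towards the bays
- middle_bay (a point): floor centre of the middle bay, 8 mm above the worktop; axes as the carrier. Three equal bays 36 mm apart (x): each 32 mm wide and 109 mm long (y +-54.5), 33 mm deep up to the fill line, 4 mm dividers. A lying vial stays 5 mm below the fill line; a standing one sticks up 31 mm above it and blocks the lid
- lid_seat (a point): centre of the lid's seat, on the ledge round the bays (the fill line, 41 mm above the worktop); axes as the carrier. A recess 113 mm wide (x), 119 mm long (y) and 6 mm deep; the deck's edge is its rear (-y) wall
- gate (a joint): the gate, a flat steel bar 21 mm wide (carrier y -10 to +12, z 49 to 56 mm), sliding along the carrier's x. 0 = shut: its tongue reaches in over the lid's path from the -x side (tip at x = -8), bars the deck, and locks a seated lid down. 0.052 m = fully open, tongue clear of the lid's path. Friction 1 to 2 N; it stays where left
- gate_knob (a point): centre of the gate's upright black knob, 14 to 17 mm across, standing from 56 to 82 mm above the worktop (this point at 69). It is at carrier x = -75 mm, y = +1 with the gate shut, and moves along carrier -x to x = -127 when fully open
- lid: loose blue lid, a plate 109 (x) by 115.5 (y) by 6 mm, 0.1 to 0.25 kg, with an upright rib on top across its middle, 70 mm long (x), 10 mm thick (y), 16 mm high. Origin: centre of its underside. Starts on the deck behind the gate, axes as the carrier. Pushed along +y past the deck's edge it tips down on to the ledge and drops 6 mm into its seat
- vial_a_mid (a point): glass vial with soil, 27 mm across, 64 mm tall, black screw cap 25 mm wide and 14 mm high, about 30 g; this point is its centre, 32 mm above its base; its z axis points from base to cap. Starts lying flat in one of the outer bays, cap towards the deck
- vial_b_mid (a point): glass vial with soil, 27 mm across, 64 mm tall, black screw cap 25 mm wide and 14 mm high, about 30 g; this point is its centre, 32 mm above its base; its z axis points from base to cap. Starts standing in the other outer bay, its axis 17 mm from the far (+y) wall; pushed over at its cap towards the deck it falls flat in its bay
- vial_c_mid (a point): glass vial with soil, 27 mm across, 64 mm tall, white screw cap 25 mm wide and 14 mm high, about 30 g; this point is its centre, 32 mm above its base; its z axis points from base to cap. Starts standing on the worktop among bystanders; the middle bay is free for it
- dropper_bottle: bystander: brown dropper bottle, 35 mm across, 108 mm tall; origin at the centre of its underside
- open_tin: bystander: open aluminium tin, 64 mm across, 36 mm tall; origin at the centre of its underside
- closed_tin: bystander: lidded aluminium tin, 67 mm across, 38 mm tall; origin at the centre of its underside
- beaker: bystander: small clear beaker, 54 mm across, 70 mm tall; origin at the centre of its underside
- brass_weight: bystander: brass calibration weight with a knob on top, 24 mm across, 42 mm tall; origin at the centre of its underside
- balance: fixed equipment to keep clear of: electronic balance, 371 mm (x) by 247 mm (y), 96 mm tall; origin at the centre of its underside. (Also fixed: a grey mixer over 0.5 m tall, about 0.2 m wide, standing on the bench at x = 0.25, y = -0.12 m from the robot's base; reach the carrier past its left side)
- wash_bottle: fixed bystander: white wash bottle, 74 mm across, 226 mm tall with its spout; origin at the centre of its underside
There are look-alikes about, which are no part of the job. What is shaped like the part that bears vial_c_mid but green or red is not meant.

How it is judged:
By the outcome, as a careful person would: the job done as asked, in the order asked, and still so for the second after the job is handed in, with the robot touching nothing.
It also fails if it takes over 61 s, if anything falls off the work surface, if the arm or the gripper's body presses on something with over 40 N, if the wrist force passes 120 N, or if a joint passes its speed limit or range.

### The arm

A 6-joint arm with a two-finger parallel gripper is mounted at the origin on the work surface; the furniture and walls round the work are solid. World frame = base frame: x ahead of the robot, y to its left, z up, the work surface at z = 0. Lengths are in mm, angles in rad, forces in N, time in s.
With the tool pointing down it reaches from about 350 to 875 mm from the base axis. Payload 4.2 kg.
Tool frame: the origin (TCP) lies at the very end of the fingers, on their centre line; the grasp point (between the pads) lies 19 mm behind it; z points along the fingers, y is the line along which they close (so a half turn about z gives the same grasp; the last joint's range is limited). The gripper opens to 85 mm and grips with 20 to 120 N. Pads are 22 mm wide; open, the fingers measure 114 mm over their backs; the gripper's body (76 mm by 85 mm) begins 54 mm behind the grasp point. The pads swing forward as they close: fully open they stand 13 mm farther back than shut.
Start: joints at [1.385, 0.385, 0.008, 0, -1.194, -0.259], TCP at [268.89, 564.179, 231.312] pointing down, gripper open.
Joint ranges: [-3.14, 3.14], [-1.21, 2.06], [-1.07, 1.41], [-3.16, 2.05], [-2.99, -0.16], [-3.1, 3.1]. Speed limits (rad/s): [2.79, 2.79, 3.14, 3.14, 3.14, 3.14].

### API

Orientations are given as a unit quaternion [x, y, z, w].
In Python, from bench import arm gives the robot as it stands. The module is installed in compiled form; this text tells all that it offers.
- The arm moves only by the tool drive_tool, never from a script. Its argument "targets" is a list of rows, each a list of 5 numbers: the closure, from -1 (fully open) to 1 (shut), then the shift along the tool's x, y, z in mm, then the turn about the tool's z in degrees. In form: [[grip, tx, ty, tz, roll], ...]. A call has 1 to 12 rows; each row is the pose to reach, as a shift and turn from the pose commanded when the call began, along the tool's axes at that moment; what a row does not reach only later rows make up. A row lasts 1/10 s, in which the tool goes at most 50 mm and 8.59 degrees, less where a joint would pass 70% of its speed; a pose out of reach is approached as far as the arm can. A call with a gripper value outside its range is refused whole. The fingers move at their own pace and stop on an object; the grip force is fixed at half the most. Time passes only in rows, so rows that repeat a pose let the fingers close. It gives the time, the measured TCP pose, the force, the opening and the grip force at its end, in the units of the state.
- arm.read_state(): the state, without advancing time (a new reading comes with each control period).
- arm.get_image(name): name is "scene" or "side" or "wrist"; returns the picture (480x640x3 uint8, blue, green, red); there is no depth.
- arm.camera_params(name): a dict with "fov_y" (degrees; the focal length in pixels is half the picture's height over the tangent of half this angle, whatever the lens; pixels are square), "cx", "cy" (the principal point, pixels), "rvec" (rotation vector, rad) and "tvec" (3), from world to camera coordinates, as OpenCV has them; the wrist camera has in their place "tool_from_camera" (4x4, takes a point from camera to tool coordinates, whose origin is the TCP and whose axes are the flange's). Camera axes: x right, y down, z forward; pixel columns grow to the right and rows downward; lengths in mm; the calibration is good to about 2 mm. A picture is of the moment at which its call begins: read the wrist's pose just before it. camera_params takes no time and is no camera call.
- arm.job_done(): hands the job in; it is judged then, once.
The state is a dict: "clock": time; "joints": joint angles; "joint_vel": joint speeds; "joint_efforts": joint torques, N m; "position": TCP position; "ee_rot": TCP orientation; "contact_force": force on the tool from outside, world axes, zero at the start; "wrist_torque": the same for the moment, N m; "gripper_width": finger opening in mm; "grasp_force": force on a finger pad.
Only numpy, scipy, OpenCV 4.12 (cv2) and the standard library are available. Lean on these libraries where they do the work, as an engineer would, in place of code of your own. Each camera call takes 0.05 s, during which the arm holds its last target. There are 200 camera calls.

## Working session

There is one attempt and no reset: what is moved stays moved. The work goes in short steps, Python scripts to look and compute and a tool call to move; the robot and the scene stay as the last step left them, time stands still between calls to the robot, and variables do not carry over. Pictures are saved under pics/ and viewed, at most 10 in all, crops included, and the job is handed in when it is done.

Besides the shell and the picture viewer there is one more tool, called after "Call:" as name(argument=value, ...), one argument or row to a line, values as JSON. drive_tool: Moves the arm, as the interface text tells. Its arguments: {"type":"object","properties":{"targets":{"type":"array","items":{"type":"array","items":{"type":"number"}}}},"required":["targets"]}

```bash
mkdir -p pics
python3 - <<'E'
from bench import arm
import cv2,json
s=arm.read_state(); print({k:s[k] for k in('clock','position','ee_rot','gripper_width')})
for n in("scene","side","wrist"):
    cv2.imwrite(f"pics/{n}0.png",arm.get_image(n)); print(n,arm.camera_params(n))
E
```

```text
{'clock': 0.0, 'position': array([268.64559039, 563.64626435, 230.20216964]), 'ee_rot': array([ 9.75349589e-01, -2.20662496e-01, -2.13872992e-04,  1.09413098e-03]), 'gripper_width': 85.50116976846628}
scene {'fov_y': 56.55217304019744, 'cx': 311.1310020625584, 'cy': 242.94282149525017, 'rvec': array([ 1.73373253,  1.20655671, -0.78060714]), 'tvec': array([-345.06538033, -109.04659138, 1285.67794011])}
side {'fov_y': 48.526364466189754, 'cx': 312.41310005538685, 'cy': 232.28268834728985, 'rvec': array([ 2.16047367,  0.04785041, -0.01412817]), 'tvec': array([-544.70880777,  169.39738371,  999.94848343])}
wrist {'fov_y': 60.495503383879424, 'cx': 328.0105676035206, 'cy': 235.2937342178621, 'tool_from_camera': array([[ 4.87435075e-04, -9.49851720e-01, -3.12700291e-01,
         8.14817808e+01],
       [ 9.99999880e-01,  4.46716826e-04,  2.01855489e-04,
         1.40012128e+00],
       [-5.20443016e-05, -3.12700351e-01,  9.49851824e-01,
        -1.43119539e+02],
       [ 0.00000000e+00,  0.00000000e+00,  0.00000000e+00,
         1.00000000e+00]])}
```

View pics/scene0.png

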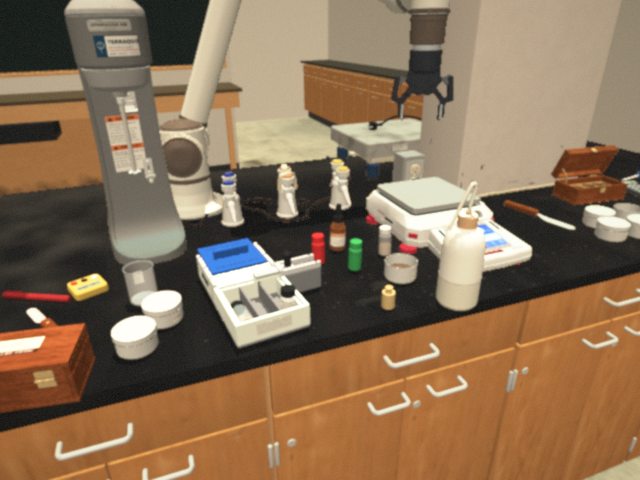

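View pics/side0.png

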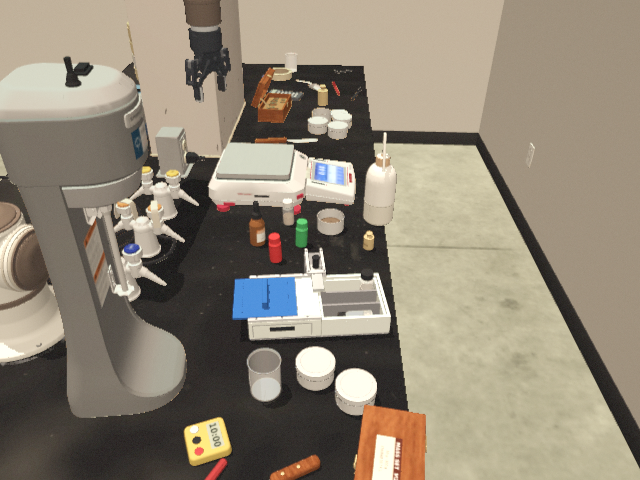

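View pics/wrist0.png

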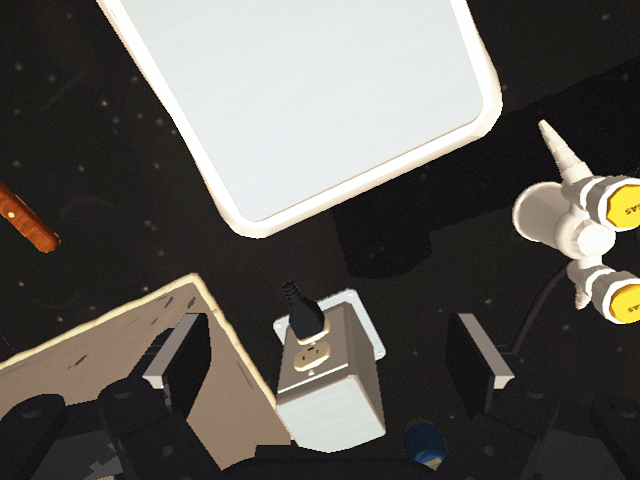

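The scene view shows the carrier centred near (255,290) with the blue lid at (233,255). The white-capped vial is at scene (385,238) and side (288,212), the standing vial b at scene (288,292) and side (367,277), and the gate is shut. I'll zoom in on both views for measuring.

```bash
python3 - <<'E'
import cv2,numpy as np
a=cv2.imread('pics/scene0.png')[220:350,180:420]; b=cv2.imread('pics/side0.png')[190:345,225:400]
A=cv2.resize(a,None,fx=3.3,fy=3.3,interpolation=cv2.INTER_CUBIC)[:,:400*2]
A=cv2.resize(a[:, :150],(450,390),interpolation=cv2.INTER_CUBIC)
B=cv2.resize(b,(350*1,310),interpolation=cv2.INTER_CUBIC)
c=cv2.resize(a[:80,110:230],(360,240)); 
M=np.zeros((600,800,3),np.uint8); M[:390,:450]=A; M[:310,450:800]=B; M[320:560,450-10:800]=c[:,:360]
cv2.imwrite('pics/z1.png',M)
E
cat > h.py <<'E'
import numpy as np,cv2
from bench import arm
from scipy.spatial.transform import Rotation as R
def cam(n,st=None):
    p=arm.camera_params(n); f=240/np.tan(np.radians(p['fov_y']/2)); K=(f,p['cx'],p['cy'])
    if n=='wrist':
        T=np.eye(4); T[:3,:3]=R.from_quat(st['ee_rot']).as_matrix(); T[:3,3]=st['position']
        T=T@p['tool_from_camera']; return K,T[:3,3],T[:3,:3]
    M=cv2.Rodrigues(p['rvec'])[0]; return K,-M.T@p['tvec'],M.T
def ray(c,uv):
    (f,cx,cy),o,M=c; d=M@np.array([(uv[0]-cx)/f,(uv[1]-cy)/f,1]); return o,d/np.linalg.norm(d)
def onz(c,uv,z):
    o,d=ray(c,uv); return o+d*(z-o[2])/d[2]
def tri(c1,u1,c2,u2):
    o1,d1=ray(c1,u1);o2,d2=ray(c2,u2)
    s=np.linalg.lstsq(np.c_[d1,-d2],o2-o1,rcond=None)[0]
    p,q=o1+s[0]*d1,o2+s[1]*d2; return (p+q)/2,np.linalg.norm(p-q)
def proj(c,P):
    (f,cx,cy),o,M=c; v=M.T@(np.asarray(P)-o); return np.array([f*v[0]/v[2]+cx,f*v[1]/v[2]+cy])
E
```

```text
(no output)
```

View pics/z1.png

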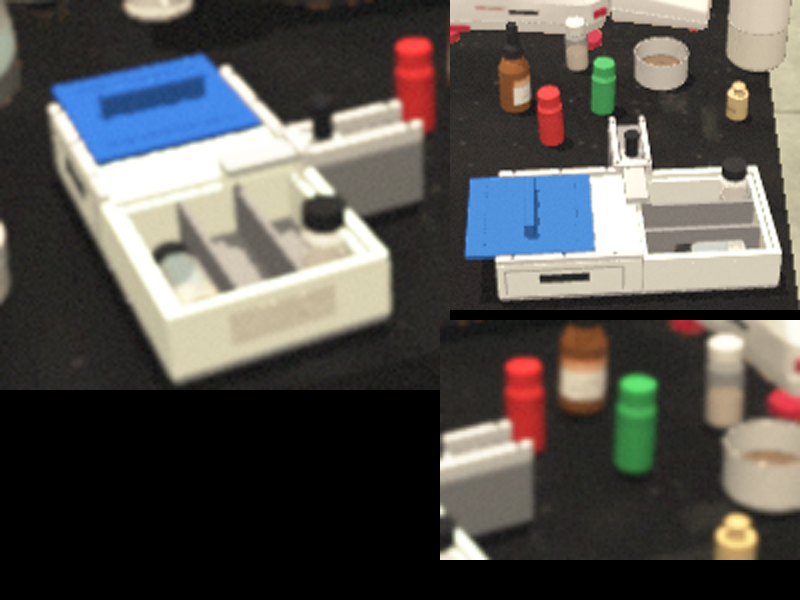

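Run:
```python
from h import *
S=cam('scene');D=cam('side')
np.set_printoptions(precision=1,suppress=True)
print('cams',S[1],D[1])
P={'+y-x':((309.3,301.7),(383,274)),'+y+x':((236,327.3),(389.5,315)),'-y+x':((197.3,256.7),(249,322)),
'knobtop':((180+323/3,220+100/3),(225+182/2,190+133/2)),'capBtop':((180+322/3,220+202/3),(225+284/2,190+165/2)),
'capC':((290+285/3,220+343/3-320/3),(225+125/2,190+22/2)),
'green':((290+199/3,220+383/3-320/3),(225+154/2,190+62/2)),'red':((290+84/3,220+364/3-320/3),(225+99/2,190+91/2))}
for k,(u,v) in P.items(): print(k,*tri(S,u,D,v))
for n,c in(('scene',S),('side',D)):
    im=cv2.imread(f'pics/{n}0.png').astype(int); b,g,r=im[...,0],im[...,1],im[...,2]
    m=((b>120)&(b>1.8*r)).astype(np.uint8)
    cs=max(cv2.findContours(m,0,2)[0],key=cv2.contourArea); q=cv2.approxPolyDP(cs,5,True)[:,0]
    h=cv2.convexHull(cs); q=cv2.approxPolyDP(h,4,True)[:,0]
    for p in q: print(n,p,onz(c,p,53))
```

```text
cams [1254.3  -72.6  453.1] [ 567.9 -714.4  701.7]
+y-x [678.5 120.3  52. ] 6.913164609300799
+y+x [684.6   2.   44.1] 5.886698431361278
-y+x [434.1 -28.1  47.7] 0.12727095274461428
knobtop [546.6 127.1  80. ] 1.2702574146758672
capBtop [645.7  95.6  69.5] 0.04083992759687505
capC [471.  370.   60.9] 1.7761986531109235
green [510.2 283.5  61.4] 1.5112152577698081
red [455.1 220.8  62.9] 1.5388274830367554
scene [265 261] [511.5  91.   53. ]
scene [212 273] [521.1 -11.1  53. ]
scene [197 249] [409.6 -25.1  53. ]
scene [247 238] [395.6  81.2  53. ]
side [294 278] [505.3  92.4  53. ]
side [296 314] [515.8  -9.3  53. ]
side [233 319] [406.1 -27.5  53. ]
side [235 279] [391.7  83.6  53. ]
```

```bash
cat >> h.py <<'E'
def delta(st,P):
    M=R.from_quat(st['ee_rot']).as_matrix(); return M.T@(np.asarray(P)-st['position'])
def heading(st):
    x=R.from_quat(st['ee_rot']).as_matrix()[:,0]; return np.degrees(np.arctan2(x[1],x[0]))
TH=np.radians(6.8); O=np.array([554.5,50.2])
def car(x,y,z):
    c,s=np.cos(TH),np.sin(TH); return np.array([*(O+x*np.array([s,-c])+y*np.array([c,s])),z])
E
python3 - <<'E'
from h import *
S=cam('scene');D=cam('side')
np.set_printoptions(precision=1,suppress=True)
for n,u,v in(('dropper base',(337,249),(257.5,245)),('tin rim',(401,262),(331,215)),('weighttop',(388.5,289),(368.5,234)),('redfoot',(408,249),(297,210)),('balcornerL',(430,232),(307,186))):
    print(n,*tri(S,u,D,v))
s=arm.read_state(); print(delta(s,[471,370,200]),heading(s))
for n,P in(('balance near edge',(297,206)),): print(onz(D,P,0),onz(D,(220,207),0))
E
```

```text
dropper base [407.1 283.8  -6.1] 1.4790208152352557
tin rim [575.2 352.4  33.9] 5.817616131604425
weighttop [659.8 277.8  34.9] 2.702384921961112
redfoot [489.8 419.8   7.5] 0.46922073119939506
balcornerL [513.1 456.7  54.1] 3.001499057191304
[266.   87.8  30.7] -25.492681538305263
[487.7 451.1   0. ] [292.7 435.7   0. ]
```

Call:
drive_tool(
  targets=[
    [-1, 45, 15, 0, 8],
    [-1, 90, 30, 0, 16],
    [-1, 135, 45, 5, 24],
    [-1, 180, 60, 10, 32],
    [-1, 225, 75, 20, 40],
    [-1, 266, 88, 30, 48],
    [-1, 266, 88, 30, 55],
    [-1, 266, 88, 30, 57.7],
    [-1, 266, 88, 30, 57.7],
    [-1, 266, 88, 30, 57.7],
  ],
)

```text
clock: 1.15
position: [471.0, 370.2, 201.1]
ee_rot: [0.748, -0.663, -0.0, 0.0]
contact_force: [0.4, -0.2, 0.3]
gripper_width: 85.4
grasp_force: 0.0
```

Run:
```python
from h import *
np.set_printoptions(precision=1,suppress=True)
s=arm.read_state(); im=arm.get_image('wrist'); cv2.imwrite('pics/w1.png',im)
print(s['clock'],s['position'],heading(s),s['joints'])
W=cam('wrist',s); print(proj(W,[471,370,64]),W[1])
```

```text
1.15 [471.  370.2 201.1] -83.12000079531722 [ 0.9  0.4 -0.1 -0.  -1.1 -0.8]
[328.3 221.4] [481.  288.7 344.2]
```

View pics/w1.png

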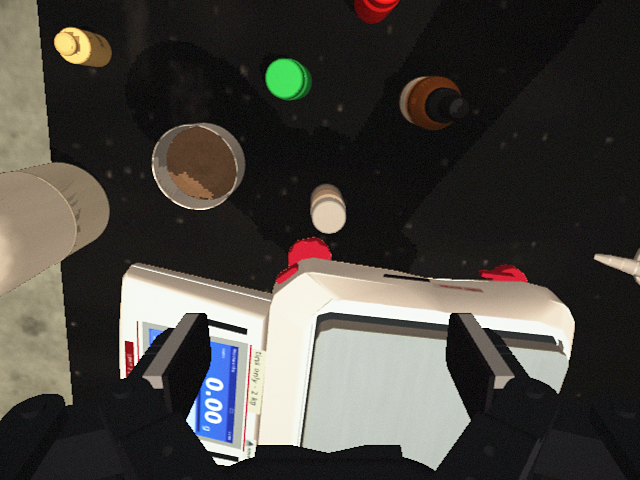

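The wrist view shows the white cap top near (329,216), about 5 px above the prediction. The open tin at (198,166) and the balance foot are clear of the finger sites. Next I'll refine C's position.

Run:
```python
from h import *
np.set_printoptions(precision=1,suppress=True)
s=arm.read_state(); im=cv2.imread('pics/w1.png'); W=cam('wrist',s)
m=(im.min(2)>110).astype(np.uint8); m[:, :270]=0;m[:,380:]=0;m[:175]=0;m[238:]=0
cs=max(cv2.findContours(m,0,2)[0],key=cv2.contourArea); print(cv2.boundingRect(cs),cv2.minEnclosingCircle(cs))
x,y,w,h=cv2.boundingRect(cs)
r=w/2; c=(x+w/2,y+h-r); P=onz(W,c,64); print(c,P,w/412*280, delta(s,[P[0],P[1],40]))
```

```text
(312, 194, 34, 40) ((328.5, 213.2894744873047), 19.80751609802246)
(329.0, 217.0) [470.8 367.   64. ] 23.106796116504857 [  3.4   0.5 161.2]
```

Call:
drive_tool(
  targets=[
    [-1, 3.4, 0.5, 50, 0],
    [-1, 3.4, 0.5, 100, 0],
    [-1, 3.4, 0.5, 140, 0],
    [-1, 3.4, 0.5, 165, 0],
    [-1, 3.4, 0.5, 165, 0],
    [1, 3.4, 0.5, 165, 0],
    [1, 3.4, 0.5, 165, 0],
    [1, 3.4, 0.5, 165, 0],
    [1, 3.4, 0.5, 165, 0],
    [1, 3.4, 0.5, 165, 0],
    [1, 3.4, 0.5, 165, 0],
    [1, 3.4, 0.5, 165, 0],
  ],
)

```text
clock: 2.4
position: [472.0, 367.8, 38.2]
ee_rot: [0.748, -0.664, 0.0, -0.002]
contact_force: [-0.3, -1.2, 6.4]
gripper_width: 23.7
grasp_force: 58.9
```

Call:
drive_tool(
  targets=[
    [1, 0, 0, -40, 0],
    [1, 0, 0, -85, 0],
    [1, 30, -12, -122, 0],
    [1, 75, -31, -122, 0],
    [1, 120, -50, -122, 0],
    [1, 165, -69, -122, 0],
    [1, 210, -88, -122, 0],
    [1, 250, -105, -122, 0],
    [1, 290, -121, -122, 0],
    [1, 325, -136, -122, 0],
    [1, 325, -136, -122, 0],
    [1, 325, -136, -122, 0],
  ],
)

```text
clock: 3.6
position: [644.4, 59.3, 157.7]
ee_rot: [0.747, -0.665, -0.0, 0.0]
contact_force: [0.1, 0.4, -1.3]
gripper_width: 23.4
grasp_force: 59.0
```

Run:
```python
from h import *
np.set_printoptions(precision=1,suppress=True)
s=arm.read_state(); im=arm.get_image('wrist')
print(s['clock'],s['position'],heading(s),s['gripper_width'],s['joints'])
np.save('s2.npy',s,allow_pickle=True)
W=cam('wrist',s); o=im.copy()
for x,y,z in [(63,125,47),(-63,125,47),(54,114,41),(-54,114,41),(-18,60,41),(18,60,41),(-18,114,41),(18,114,41),(-18,5,41),(18,5,41),(54,5,41),(-75,1,82),(-36,97,72),(0,-45,47)]:
    u=proj(W,car(x,y,z)); print((x,y,z),u); cv2.circle(o,tuple(int(v) for v in u),3,(255,0,255),1)
cv2.imwrite('pics/w2r.png',im); cv2.imwrite('pics/w2.png',o)
```

```text
3.6 [644.4  59.3 157.7] -83.31322079786906 23.389087689535515 [ 0.3  0.5 -0.  -0.  -1.1 -0.2]
(63, 125, 47) [270.4 136.1]
(-63, 125, 47) [278.6 321.3]
(54, 114, 41) [290.  150.1]
(-54, 114, 41) [294.7 305.6]
(-18, 60, 41) [373.  257.8]
(18, 60, 41) [374.8 206.2]
(-18, 114, 41) [293.3 258. ]
(18, 114, 41) [291.7 206.3]
(-18, 5, 41) [454.2 257.7]
(18, 5, 41) [459.5 206. ]
(54, 5, 41) [465.2 149.8]
(-75, 1, 82) [471.1 366.5]
(-36, 97, 72) [317.5 303.3]
(0, -45, 47) [536.5 235.1]
```

View pics/w2.png

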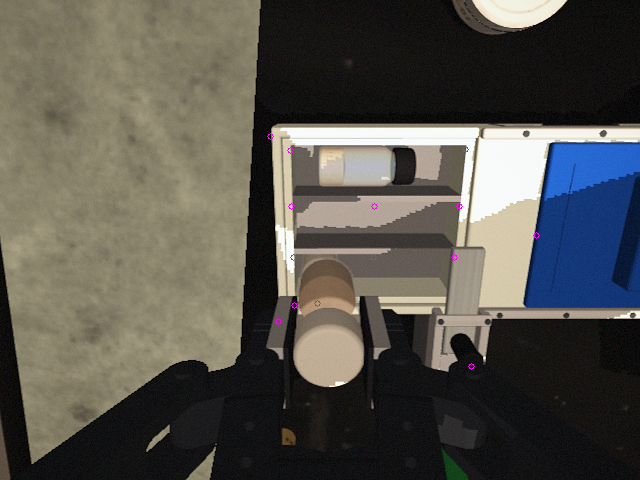

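The wrist view shows the bays, with dividers at rows ~198 and ~250. The prediction was 206 and 258, so my carrier estimate is off by ~5 mm in x. The knob is at (458–478, 340–370). I'll measure the edges by intensity profiles.

Run:
```python
from h import *
np.set_printoptions(precision=1,suppress=True)
s=np.load('s2.npy',allow_pickle=True).item(); W=cam('wrist',s)
g=cv2.cvtColor(cv2.imread('pics/w2r.png'),6).astype(int)
def ed(v,o,t=25):
    d=np.diff(v.astype(int)); return [(i+o,int(d[i])) for i in range(len(d)) if abs(d[i])>t and abs(d[i])==max(abs(d[max(0,i-2):i+3]))]
def tocar(P):
    d=P[:2]-O; c,q=np.cos(TH),np.sin(TH); return np.array([d@[q,-c],d@[c,q]])
for col in(400,440,520,580): print(col,ed(g[110:335,col-1:col+2].mean(1),110))
for row in(170,215): print('row',row,ed(g[row-1:row+2,250:500].mean(0),250))
im=cv2.imread('pics/w2r.png').astype(int)
for uv,z in[((272,126),47),((400,126),47),((400,312),47),((400,198),41),((400,250),41),((458,340),56),((474,365),82),((294,215),41),((463,215),41),((540,143),53),((523,306),53)]:
    print(uv,z,tocar(onz(W,uv,z)))
print(proj(W,car(-75,1,56)),proj(W,s['position']))
```

```text
400 [(123, 80), (127, 74), (138, 40), (144, -122), (147, -56), (184, 38), (195, 92), (218, -38), (296, 64), (302, -76), (306, 36), (313, -131)]
440 [(123, 76), (127, 74), (144, -92), (152, 44), (185, -29), (195, 94), (201, -80), (296, 64), (302, -76), (307, -34), (315, 48), (318, -117), (324, 78)]
520 [(123, 73), (128, 55), (200, -54), (306, -66), (310, 37), (318, -114)]
580 [(127, 57), (141, -113), (188, -32), (307, 38), (310, 35), (318, -111)]
row 170 [(250, -89), (272, 113), (283, 53), (291, -84), (318, 54), (390, -27), (394, -51), (415, 75), (438, -42), (463, 118), (472, -109)]
row 215 [(274, 104), (284, 55), (292, -69), (296, 43), (406, -31), (458, 126), (466, -97), (469, 84), (491, -27)]
(272, 126) 47 [ 68.9 123.8]
(400, 126) 47 [68.8 47.3]
(400, 312) 47 [-55.9  40.7]
(400, 198) 41 [23.4 43.9]
(400, 250) 41 [-12.4  42. ]
(458, 340) 56 [-72.5   1.7]
(474, 365) 82 [-73.9  -0.7]
(294, 215) 41 [ 12.1 112.7]
(463, 215) 41 [11.9  2.1]
(540, 143) 53 [ 59.3 -34.8]
(523, 306) 53 [-48.2 -40.6]
[458.6 343.2] [328.4 320. ]
```

Run:
```python
from h import *
np.set_printoptions(precision=1,suppress=True)
s=np.load('s2.npy',allow_pickle=True).item(); W=cam('wrist',s)
M=R.from_quat(s['ee_rot']).as_matrix()
for dx,z in[(13.5,38),(12.5,-26),(-12.5,-26),(0,-26)]:
    print(dx,z,proj(W,s['position']+M@[dx,0,z]))
im=cv2.imread('pics/w2r.png')
print([ (r,im[r,328].tolist()) for r in list(range(250,270,2))+list(range(300,318,3))+list(range(376,396,2))])
```

```text
13.5 38 [328.4 253.5]
12.5 -26 [328.5 326.7]
-12.5 -26 [328.4 391. ]
0 -26 [328.4 359.7]
[(250, [157, 169, 185]), (252, [160, 175, 188]), (254, [98, 115, 131]), (256, [93, 108, 123]), (258, [101, 113, 130]), (260, [61, 79, 98]), (262, [64, 80, 98]), (264, [61, 77, 95]), (266, [66, 83, 102]), (268, [66, 81, 100]), (300, [125, 155, 188]), (303, [122, 152, 183]), (306, [124, 152, 185]), (309, [90, 104, 118]), (312, [91, 108, 121]), (315, [90, 106, 121]), (376, [153, 177, 194]), (378, [142, 168, 188]), (380, [150, 170, 191]), (382, [151, 173, 192]), (384, [150, 172, 191]), (386, [126, 146, 165]), (388, [17, 16, 19]), (390, [20, 17, 23]), (392, [18, 20, 18]), (394, [16, 18, 17])]
```

Call:
drive_tool(
  targets=[
    [1, 3.6, 0, 20, 0],
    [1, 3.6, 0, 45, 0],
    [1, 3.6, 0, 66, 0],
    [1, 3.6, 0, 66, 0],
    [1, 3.6, 0, 66, 0],
  ],
)

```text
clock: 4.15
position: [645.0, 57.8, 92.8]
ee_rot: [0.749, -0.663, 0.0, 0.0]
contact_force: [0.5, -1.0, -0.6]
gripper_width: 23.8
grasp_force: 59.0
```

```bash
sed -i 's/O=np.array(.*/O=np.array([554.5,50.2])+5.2*np.array([.118,-.993])-2.2*np.array([.993,.118])/' h.py
python3 - <<'E'
from h import *
np.set_printoptions(precision=1,suppress=True)
s=arm.read_state(); im=arm.get_image('wrist'); cv2.imwrite('pics/w3r.png',im); np.save('s3.npy',s,allow_pickle=True)
print(s['clock'],s['position'],heading(s),s['contact_force'])
W=cam('wrist',s); o=im.copy()
for x,y,z in [(63,125,47),(-63,125,47),(18,60,41),(-18,60,41),(18,114,41),(-18,114,41),(-18,5,41),(18,5,41),(54,5,41),(-75,1,82),(-36,97,72)]:
    cv2.circle(o,tuple(int(v) for v in proj(W,car(x,y,z))),3,(255,0,255),1)
cv2.imwrite('pics/w3.png',o)
E
```

```text
4.15 [645.   57.8  92.8] -83.06861720250338 [ 0.5 -1.  -0.6]
```

View pics/w3.png

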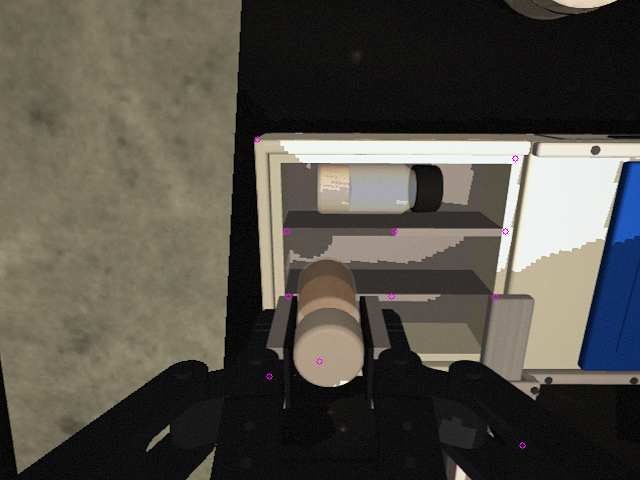

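The wrist view now matches the carrier model: the dots lie on the dividers at rows 231 and 296. The vial's lower edge at (328,259) sits a few mm toward -x, so I'll shift +4 and go down in steps.

Call:
drive_tool(
  targets=[
    [1, 4, 0, 5, 0],
    [1, 4, 0, 12, 0],
    [1, 4, 0, 20, 0],
    [1, 4, 0, 28, 0],
    [1, 4, 0, 28, 0],
  ],
)

```text
clock: 4.7
position: [644.4, 52.4, 62.4]
ee_rot: [0.748, -0.664, -0.001, 0.001]
contact_force: [0.4, -0.2, -0.5]
gripper_width: 23.7
grasp_force: 59.0
```

Call:
drive_tool(
  targets=[
    [1, 0, 0, 8, 0],
    [1, 0, 0, 12, 0],
    [1, 0, 0, 15, 0],
    [1, 0, 0, 15, 0],
  ],
)

```text
clock: 5.1
position: [645.3, 52.7, 48.7]
ee_rot: [0.748, -0.664, -0.0, 0.0]
contact_force: [1.1, -0.1, 0.4]
gripper_width: 23.5
grasp_force: 59.0
```

Call:
drive_tool(
  targets=[
    [1, 0, 0, 1, 0],
    [1, 0, 0, 2, 0],
    [1, 0, 0, 2, 0],
  ],
)

```text
clock: 5.4
position: [645.6, 52.8, 47.4]
ee_rot: [0.748, -0.664, 0.0, -0.0]
contact_force: [-0.7, 0.0, -0.4]
gripper_width: 24.0
grasp_force: 59.0
```

Call:
drive_tool(
  targets=[
    [1, 0, 0, 1, 0],
    [1, 0, 0, 2, 0],
    [1, 0, 0, 2, 0],
  ],
)

```text
clock: 5.7
position: [645.8, 52.8, 46.2]
ee_rot: [0.748, -0.664, 0.0, -0.0]
contact_force: [-1.7, -0.1, 3.9]
gripper_width: 23.6
grasp_force: 59.4
```

Call:
drive_tool(
  targets=[
    [0.0, 0, 0, 0, 0],
    [0.0, 0, 0, 0, 0],
    [-0.3, 0, 0, 0, 0],
    [-0.3, 0, 0, -5, 0],
    [-0.3, 0, 0, -20, 0],
    [-0.3, 0, 0, -45, 0],
    [-0.3, 0, 0, -80, 0],
    [-0.3, 0, 0, -110, 0],
    [-0.3, 0, 0, -110, 0],
  ],
)

```text
clock: 6.6
position: [648.7, 53.2, 161.4]
ee_rot: [0.748, -0.663, 0.003, -0.004]
contact_force: [1.1, 0.6, 0.2]
gripper_width: 55.5
grasp_force: 0.0
```

Run:
```python
from h import *
np.set_printoptions(precision=1,suppress=True)
s=arm.read_state(); im=arm.get_image('wrist'); cv2.imwrite('pics/w4r.png',im); np.save('s4.npy',s,allow_pickle=True)
print(s['clock'],s['position'],heading(s),s['contact_force'],s['gripper_width'])
W=cam('wrist',s); o=im.copy()
for x,y,z in [(0,93,72),(-75,1,82),(-75,1,56),(-36,97,72),(18,60,41)]:
    cv2.circle(o,tuple(int(v) for v in proj(W,car(x,y,z))),3,(255,0,255),1)
cv2.imwrite('pics/w4.png',o)
```

```text
6.6 [648.7  53.2 161.4] -83.13074860812723 [1.1 0.6 0.2] 55.47973603020774
```

View pics/w4.png

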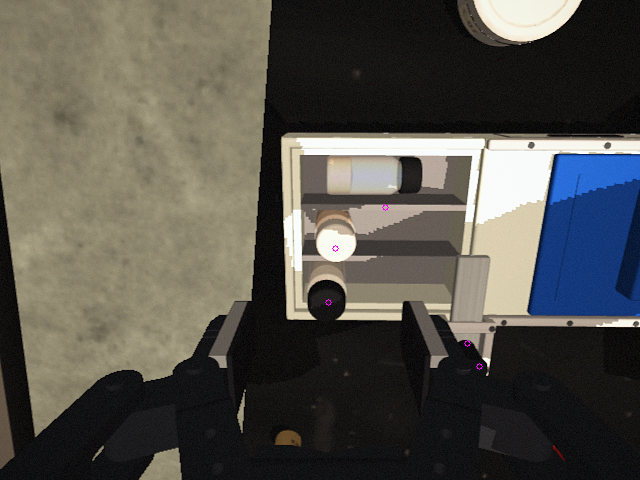

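C stands in the middle bay with its cap at (336,243), and B is at (327,301) beside it. Next is tipping both, C first.

Call:
drive_tool(
  targets=[
    [1, -3, -35, 20, 0],
    [1, -3, -35, 60, 0],
    [1, -3, -35, 98, 0],
    [1, -3, -35, 98, 0],
    [1, -3, -35, 98, 0],
    [1, -3, -27, 98, 0],
    [1, -3, -19, 98, 0],
    [1, -3, -11, 98, 0],
    [1, -3, -3, 98, 0],
    [1, -3, 5, 98, 0],
    [1, -3, 12, 98, 0],
    [1, -3, 18, 98, 0],
  ],
)

```text
clock: 7.85
position: [626.6, 53.5, 57.5]
ee_rot: [0.748, -0.664, 0.0, -0.0]
contact_force: [-0.3, -0.6, -0.7]
gripper_width: 0.3
grasp_force: 0.0
```

Call:
drive_tool(
  targets=[
    [1, 0, 0, -30, 0],
    [1, -15, -25, -32, 0],
    [1, -36, -55, -32, 0],
    [1, -36, -55, 0, 0],
    [1, -36, -55, 0, 0],
    [1, -36, -48, 0, 0],
    [1, -36, -40, 0, 0],
    [1, -36, -32, 0, 0],
    [1, -36, -24, 0, 0],
    [1, -36, -16, 0, 0],
    [1, -36, -8, 0, 0],
    [1, -36, 0, 0, 0],
  ],
)

```text
clock: 9.05
position: [622.4, 89.2, 57.6]
ee_rot: [0.748, -0.664, 0.0, -0.0]
contact_force: [-0.8, 0.4, -1.4]
gripper_width: -0.2
grasp_force: 0.0
```

Call:
drive_tool(
  targets=[
    [1, 0, 0, -40, 0],
    [1, 0, 0, -90, 0],
    [1, 0, 0, -90, 0],
  ],
)

```text
clock: 9.35
position: [627.4, 90.4, 155.6]
ee_rot: [0.748, -0.663, 0.005, -0.006]
contact_force: [1.2, 0.0, 0.2]
gripper_width: -0.0
grasp_force: 0.0
```

Run:
```python
from h import *
np.set_printoptions(precision=1,suppress=True)
s=arm.read_state(); im=arm.get_image('wrist'); cv2.imwrite('pics/w5r.png',im); np.save('s5.npy',s,allow_pickle=True)
d=s['position'][:2]-O; print(s['clock'],s['position'],heading(s),s['contact_force'],d@[.118,-.993],d@[.993,.118])
W=cam('wrist',s); o=im.copy()
for x,y,z in [(-75,1,82),(-75,1,56),(18,60,41)]:
    cv2.circle(o,tuple(int(v) for v in proj(W,car(x,y,z))),3,(255,0,255),1)
cv2.imwrite('pics/w5.png',o)
```

```text
9.35 [627.4  90.4 155.6] -83.07678437646956 [1.2 0.  0.2] -36.516389129092104 79.29576217116364
```

View pics/w5.png

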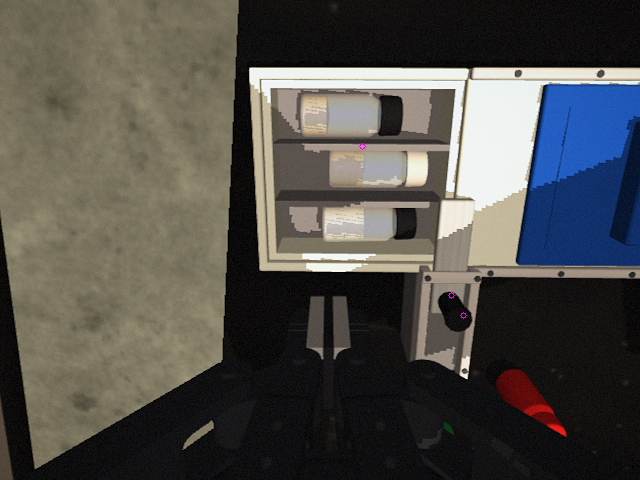

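All three vials lie flat, one to a bay, with caps at (391,116), (417,168) and (405,222). The knob stands at about (446,302)–(459,319). Next I open the gate.

Call:
drive_tool(
  targets=[
    [-0.2, -20, 38, 0, 0],
    [-0.2, -40.5, 76, 10, 0],
    [-0.2, -40.5, 76, 50, 0],
    [-0.2, -40.5, 76, 88, 0],
    [-0.2, -40.5, 76, 88, 0],
    [1, -40.5, 76, 88, 0],
    [1, -40.5, 76, 88, 0],
    [1, -40.5, 76, 88, 0],
    [1, -40.5, 76, 88, 0],
    [1, -40.5, 76, 88, 0],
  ],
)

```text
clock: 10.4
position: [546.7, 121.9, 61.1]
ee_rot: [0.748, -0.664, 0.002, -0.004]
contact_force: [7.4, 0.5, -5.9]
gripper_width: 12.7
grasp_force: 58.4
```

Call:
drive_tool(
  targets=[
    [1, -6, 0, -1, 0],
    [1, -13, 0, -1, 0],
    [1, -21, 0, -1, 0],
    [1, -29, 0, -1, 0],
    [1, -37, 0, -1, 0],
    [1, -45, 0, -1, 0],
    [1, -50, 0, -1, 0],
    [1, -52, 0, -1, 0],
    [1, -52, 0, -1, 0],
  ],
)

```text
clock: 11.3
position: [540.9, 169.8, 61.1]
ee_rot: [0.748, -0.664, 0.003, -0.002]
contact_force: [16.6, -12.7, -10.3]
gripper_width: 12.6
grasp_force: 59.1
```

Call:
drive_tool(
  targets=[
    [-0.2, 2, 0, 0, 0],
    [-0.2, 2, 0, 0, 0],
    [-0.2, 2, 0, 0, 0],
    [-0.2, 2, 0, -40, 0],
    [-0.2, 2, 0, -85, 0],
    [-0.2, 45, 20, -95, 0],
    [-0.2, 80, 40, -95, 0],
    [-0.2, 80, 40, -95, 0],
  ],
)

```text
clock: 12.1
position: [503.7, 85.3, 156.5]
ee_rot: [0.747, -0.665, -0.001, -0.0]
contact_force: [0.8, 0.5, -0.4]
gripper_width: 51.3
grasp_force: 0.0
```

Run:
```python
from h import *
np.set_printoptions(precision=1,suppress=True)
s=arm.read_state(); im=arm.get_image('wrist'); cv2.imwrite('pics/w6r.png',im); np.save('s6.npy',s,allow_pickle=True)
d=s['position'][:2]-O; print(s['clock'],s['position'],heading(s),s['contact_force'],d@[.118,-.993],d@[.993,.118])
W=cam('wrist',s); o=im.copy()
for x,y,z in [(-127,1,82),(-127,1,56),(-60,-9,56),(-60,12,56),(35,-42,53),(54.5,-42,53),(-54.5,-42,53)]:
    cv2.circle(o,tuple(int(v) for v in proj(W,car(x,y,z))),3,(255,0,255),1)
cv2.imwrite('pics/w6.png',o)
```

```text
12.1 [503.7  85.3 156.5] -83.35290117498451 [ 0.8  0.5 -0.4] -46.07225027887838 -44.08777445353773
```

View pics/w6.png

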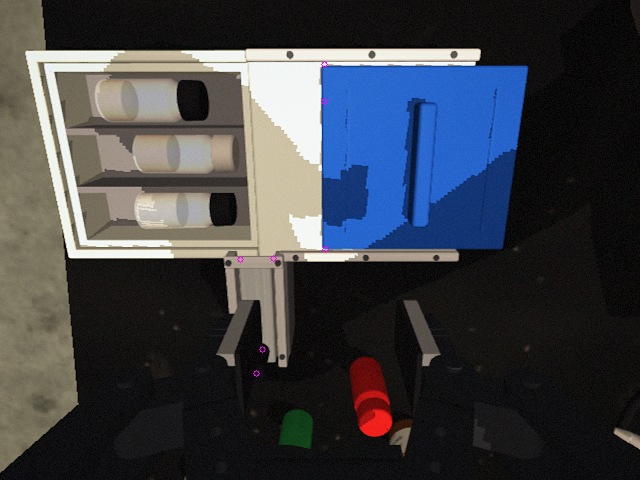

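The gate is open, with its tongue back under the strap at (255,260). The lid's front edge is at column 323 and the rib at columns 413–436. Next I straddle the rib.

Call:
drive_tool(
  targets=[
    [0.3, 20, 25, 0, 0],
    [0.3, 38, 56, 0, 0],
    [0.3, 38, 56, 30, 0],
    [0.3, 38, 56, 60, 0],
    [0.3, 38, 56, 85, 0],
    [0.3, 38, 56, 97, 0],
    [0.55, 38, 56, 97, 0],
    [0.55, 38, 56, 97, 0],
    [0.55, 38, 56, 97, 0],
  ],
)

```text
clock: 13.05
position: [456.3, 44.4, 59.2]
ee_rot: [0.748, -0.664, 0.001, -0.001]
contact_force: [0.1, -0.0, 0.4]
gripper_width: 19.1
grasp_force: 0.0
```

Call:
drive_tool(
  targets=[
    [0.55, 0, -6, 0, 0],
    [0.55, 0, -14, 0, 0],
    [0.55, 0, -23, 0, 0],
    [0.55, 0, -32, 0, 0],
    [0.55, 0, -41, 0, 0],
    [0.55, 0, -50, 0, 0],
    [0.55, 0, -59, 0, 0],
    [0.55, 0, -68, 0, 0],
    [0.55, 0, -77, 0, 0],
    [0.55, 0, -86, 0, 0],
    [0.55, 0, -93, 0, 0],
    [0.55, 0, -93, 0, 0],
  ],
)

```text
clock: 14.25
position: [549.3, 55.0, 58.3]
ee_rot: [0.748, -0.664, 0.001, -0.001]
contact_force: [0.3, -1.0, -0.8]
gripper_width: 19.1
grasp_force: 0.0
```

Run:
```python
from h import *
np.set_printoptions(precision=1,suppress=True)
s=arm.read_state(); im=arm.get_image('wrist'); cv2.imwrite('pics/w7r.png',im)
d=s['position'][:2]-O; print(s['clock'],s['position'],heading(s),s['contact_force'],d@[.118,-.993],d@[.993,.118])
```

```text
14.25 [549.3  55.   58.3] -83.17514405867335 [ 0.3 -1.  -0.8] -10.62201146952767 -2.435328662363008
```

View pics/w7r.png

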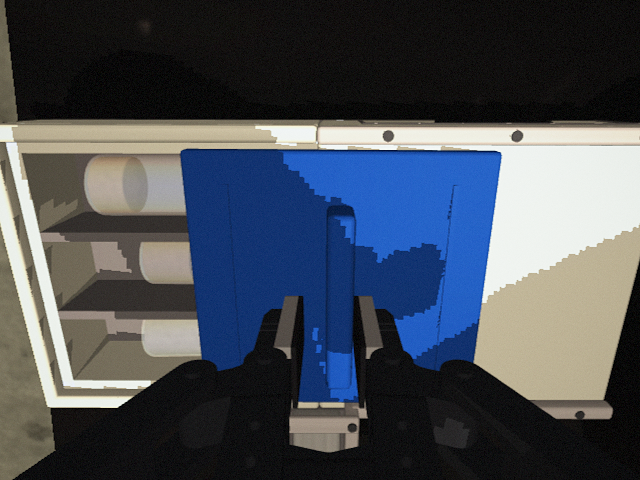

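That was my eleventh picture, one over the limit of ten. I'll view no more and rely on numeric measurements from here. It shows the lid sliding straight, its front edge at column ~190 over the bays and the rib between the fingers.

Call:
drive_tool(
  targets=[
    [0.55, 0, -8, 0, 0],
    [0.55, 0, -16, 0, 0],
    [0.55, 0, -24, 0, 0],
    [0.55, 0, -32, 0, 0],
    [0.55, 0, -40, 1, 0],
    [0.55, 0, -47, 2, 0],
    [0.55, 0, -53, 3, 0],
    [0.55, 0, -57, 3, 0],
    [0.55, 0, -60, 3, 0],
    [0.55, 0, -60, 3, 0],
  ],
)

```text
clock: 15.3
position: [607.9, 61.9, 55.2]
ee_rot: [0.748, -0.664, 0.0, -0.0]
contact_force: [-0.1, -0.5, -0.3]
gripper_width: 19.1
grasp_force: 0.0
```

Call:
drive_tool(
  targets=[
    [0.55, 0, -2, 0, 0],
    [0.55, 0, -4, 0, 0],
    [0.55, 0, -6, 0, 0],
    [0.55, 0, -7, 0, 0],
    [0.55, 0, -7, 0, 0],
  ],
)

```text
clock: 15.8
position: [614.4, 62.6, 55.3]
ee_rot: [0.748, -0.664, 0.0, -0.0]
contact_force: [0.4, -0.1, -0.0]
gripper_width: 19.1
grasp_force: 0.1
```

Call:
drive_tool(
  targets=[
    [0.55, 0, -1, 0, 0],
    [0.55, 0, -2, 0, 0],
    [0.55, 0, -3, 0, 0],
    [0.55, 0, -4, 0, 0],
    [0.55, 0, -4, 0, 0],
  ],
)

```text
clock: 16.3
position: [618.0, 63.0, 55.3]
ee_rot: [0.748, -0.664, -0.0, 0.0]
contact_force: [-2.2, 0.5, 0.1]
gripper_width: 19.2
grasp_force: 0.6
```

```bash
cat > lid.py <<'E'
from h import *
np.set_printoptions(precision=1,suppress=True)
import sys
def tocar(P):
    d=P[:2]-O; c,q=np.cos(TH),np.sin(TH); return np.array([d@[q,-c],d@[c,q]])
s=arm.read_state(); im=arm.get_image('wrist'); W=cam('wrist',s); print(s['clock'],s['position'],tocar(s['position']))
f=im.astype(int); m=((f[...,0]>60)&(f[...,0]>1.8*f[...,2])).astype(np.uint8)
for row in(170,190,210,240,260):
    r=np.where(m[row])[0]
    if len(r)>20: print(row,r[0],r[-1],[(tocar(onz(W,(r[0],row),z)),tocar(onz(W,(r[-1],row),z))) for z in(47,53)])
cols=[230,280,380,420]
for c in cols:
    r=np.where(m[:,c])[0]
    if len(r)>5: print('col',c,r[0],tocar(onz(W,(c,r[0]),47)),tocar(onz(W,(c,r[0]),53)))
E
python3 lid.py
```

```text
16.3 [618.   63.   55.3] [-10.4  66.7]
170 189 499 [(array([ 47.2, 118.1]), array([47.2,  4. ])), (array([ 48.1, 116.1]), array([48.2,  6.5]))]
190 190 496 [(array([ 39.7, 118.5]), array([39.8,  4.1])), (array([ 41. , 116.5]), array([41. ,  6.6]))]
210 192 493 [(array([ 32. , 118.5]), array([32. ,  4.3])), (array([ 33.5, 116.5]), array([33.6,  6.8]))]
240 194 488 [(array([ 19.9, 119. ]), array([20. ,  4.7])), (array([ 22. , 116.9]), array([22.1,  7.2]))]
260 196 485 [(array([ 11.6, 119.1]), array([11.7,  4.9])), (array([ 14., 117.]), array([14. ,  7.3]))]
col 230 144 [ 56.6 102.3] [ 57.2 100.9]
col 280 146 [55.9 84.3] [56.5 83.6]
col 380 148 [55.2 48.1] [55.8 48.9]
col 420 149 [54.8 33.6] [55.5 34.9]
```

Call:
drive_tool(
  targets=[
    [0.55, 0, 0, 0, 0],
    [0.3, 0, 1, -15, 0],
    [1, 0, 5, -35, 0],
    [1, 0, 5, -35, 0],
    [1, 5, 5, -35, 0],
    [1, 5, 5, -20, 0],
    [1, 5, 5, -12, 0],
    [1, 5, 5, -10, 0],
    [1, 5, 5, -8, 0],
    [1, 5, 5, -8, 0],
  ],
)

```text
clock: 17.35
position: [614.0, 57.5, 63.4]
ee_rot: [0.748, -0.664, 0.0, -0.0]
contact_force: [0.1, -0.2, -0.5]
gripper_width: -0.1
grasp_force: 0.0
```

```bash
python3 lid.py
```

```text
17.35 [614.   57.5  63.4] [-5.4 62.1]
170 184 479 [(array([ 50.8, 118.2]), array([50.9,  3.8])), (array([ 51.8, 116.1]), array([51.9,  6. ]))]
190 186 476 [(array([ 42.9, 118.3]), array([43.1,  4.1])), (array([ 44.2, 116.2]), array([44.3,  6.2]))]
210 187 474 [(array([ 34.8, 118.8]), array([34.9,  3.9])), (array([ 36.4, 116.6]), array([36.5,  6.1]))]
240 190 469 [(array([ 22.1, 118.9]), array([22.3,  4.6])), (array([ 24.2, 116.8]), array([24.3,  6.7]))]
260 192 466 [(array([ 13.3, 119. ]), array([13.5,  4.9])), (array([ 15.7, 116.8]), array([15.8,  7. ]))]
col 230 155 [ 56.6 100. ] [57.4 98.5]
col 280 157 [55.9 80.8] [56.7 80.1]
col 380 159 [55.1 42.4] [56.  43.1]
col 420 160 [54.8 26.9] [55.6 28.3]
```

Call:
drive_tool(
  targets=[
    [1, 0, 0, 1, 0],
    [1, 0, 0, 2, 0],
    [1, 0, 0, 3, 0],
    [1, 0, 0, 3, 0],
  ],
)

```text
clock: 17.8
position: [614.3, 57.7, 63.1]
ee_rot: [0.748, -0.663, 0.001, -0.001]
contact_force: [-4.1, 0.6, 11.8]
gripper_width: -0.3
grasp_force: 5.9
```

Call:
drive_tool(
  targets=[
    [1, 0, 0, -30, 0],
    [0, -15, 8, -55, 0],
    [-0.2, -55, 27, -55, 0],
    [-0.2, -95, 47, -55, 0],
    [-0.2, -121, 59, -55, 0],
    [-0.2, -121, 59, -55, 0],
    [-0.2, -121, 59, -25, 0],
    [-0.2, -121, 59, 1, 0],
    [-0.2, -121, 59, 1, 0],
    [1, -121, 59, 1, 0],
    [1, -121, 59, 1, 0],
    [1, -121, 59, 1, 0],
  ],
)

```text
clock: 19.0
position: [541.1, 170.5, 60.9]
ee_rot: [0.748, -0.664, 0.0, -0.0]
contact_force: [-2.0, -1.2, 2.1]
gripper_width: 12.9
grasp_force: 58.4
```

Call:
drive_tool(
  targets=[
    [1, 0, 0, 0, 0],
    [1, 0, 0, 0, 0],
  ],
)

```text
clock: 19.2
position: [541.2, 170.6, 60.8]
ee_rot: [0.748, -0.664, 0.0, -0.001]
contact_force: [-1.5, -2.2, 5.5]
gripper_width: 12.6
grasp_force: 58.5
```

Call:
drive_tool(
  targets=[
    [1, 4, 0, -1, 0],
    [1, 11, 0, -1, 0],
    [1, 19, 0, -1, 0],
    [1, 27, 0, -1, 0],
    [1, 35, 0, -1, 0],
    [1, 42, 0, -1, 0],
    [1, 47, 0, -1, 0],
    [1, 49, 0, -1, 0],
    [1, 49, 0, -1, 0],
  ],
)

```text
clock: 20.1
position: [547.0, 120.7, 60.9]
ee_rot: [0.748, -0.664, 0.0, 0.0]
contact_force: [-2.0, -1.7, 5.4]
gripper_width: 12.8
grasp_force: 59.1
```

Call:
drive_tool(
  targets=[
    [1, 1, 0, 0, 0],
    [1, 2, 0, 0, 0],
    [1, 3, 0, 0, 0],
    [1, 3, 0, 0, 0],
  ],
)

```text
clock: 20.5
position: [547.2, 119.0, 60.9]
ee_rot: [0.748, -0.664, -0.0, -0.001]
contact_force: [-3.8, 3.3, 6.5]
gripper_width: 13.0
grasp_force: 59.2
```

Call:
drive_tool(
  targets=[
    [1, 1, 0, 0, 0],
    [1, 2, 0, 0, 0],
    [1, 3, 0, 0, 0],
    [1, 3, 0, 0, 0],
  ],
)

```text
clock: 20.9
position: [547.3, 118.8, 60.9]
ee_rot: [0.748, -0.664, -0.001, -0.002]
contact_force: [-7.0, 13.3, 7.2]
gripper_width: 12.9
grasp_force: 59.3
```

Call:
drive_tool(
  targets=[
    [1, -2, 0, 0, 0],
    [-0.2, -2, 0, 0, 0],
    [-0.2, -2, 0, 0, 0],
    [-0.2, -2, 0, -2, 0],
    [-0.2, -2, 0, -40, 0],
    [-0.2, -2, 0, -85, 0],
    [-0.2, -10, -40, -100, 0],
    [-0.2, -30, -60, -100, 0],
    [-0.2, -30, -60, -100, 0],
  ],
)

```text
clock: 21.8
position: [605.9, 154.3, 160.6]
ee_rot: [0.748, -0.664, 0.001, -0.001]
contact_force: [-0.8, -0.7, -0.5]
gripper_width: 51.0
grasp_force: 0.0
```

Run:
```python
from h import *
np.set_printoptions(precision=1,suppress=True)
s=arm.read_state(); im=arm.get_image('wrist'); cv2.imwrite('pics/w8r.png',im); W=cam('wrist',s); print(s['clock'],s['position'],s['contact_force'])
def tocar(P):
    d=P[:2]-O; c,q=np.cos(TH),np.sin(TH); return np.array([d@[q,-c],d@[c,q]])
f=im.astype(int); blue=((f[...,0]>60)&(f[...,0]>1.8*f[...,2]))
H=lambda x,y,z:tuple(int(round(v)) for v in proj(W,car(x,y,z)))
# along gate centre line at z=56: colour profile, expecting tip at x=-8
for y in(4,7,10):
    print(y,[(x,im[H(x,y,56)[1],H(x,y,56)[0]].tolist() if 0<=H(x,y,56)[0]<640 and 0<=H(x,y,56)[1]<480 else None) for x in range(-50,21,5)])
print(H(-75,1,82))
m=(f.max(2)<45); 
for x in range(-95,-55,5): u=H(x,2,70); print(x,u, im[u[1],u[0]].tolist() if 0<=u[0]<640 and u[1]<480 else None)
for r in(150,180,210): 
    c=np.where(blue[r])[0]; print(r,len(c) and (tocar(onz(W,(c[0],r),47)),tocar(onz(W,(c[-1],r),47))))
```

```text
21.8 [605.9 154.3 160.6] [-0.8 -0.7 -0.5]
4 [(-50, [226, 238, 242]), (-45, [220, 235, 239]), (-40, [221, 234, 240]), (-35, [220, 234, 238]), (-30, [218, 232, 239]), (-25, [215, 231, 237]), (-20, [215, 231, 236]), (-15, [217, 231, 238]), (-10, [214, 231, 236]), (-5, [143, 173, 187]), (0, [163, 194, 207]), (5, [169, 201, 214]), (10, [113, 137, 146]), (15, [127, 156, 166]), (20, [139, 167, 179])]
7 [(-50, [221, 234, 239]), (-45, [220, 235, 239]), (-40, [222, 235, 239]), (-35, [222, 235, 239]), (-30, [221, 235, 240]), (-25, [222, 233, 239]), (-20, [220, 232, 239]), (-15, [215, 231, 237]), (-10, [221, 235, 240]), (-5, [214, 203, 192]), (0, [182, 101, 51]), (5, [176, 95, 47]), (10, [172, 90, 43]), (15, [168, 89, 44]), (20, [187, 89, 31])]
10 [(-50, [226, 237, 240]), (-45, [224, 235, 240]), (-40, [221, 235, 239]), (-35, [225, 235, 240]), (-30, [221, 234, 238]), (-25, [220, 234, 238]), (-20, [222, 235, 239]), (-15, [218, 233, 237]), (-10, [220, 234, 241]), (-5, [198, 101, 36]), (0, [201, 101, 39]), (5, [194, 96, 35]), (10, [195, 96, 34]), (15, [192, 92, 37]), (20, [196, 99, 42])]
(446, 204)
-95 (435, 232) [76, 76, 89]
-90 (436, 224) [69, 76, 86]
-85 (437, 216) [26, 27, 29]
-80 (438, 207) [38, 36, 41]
-75 (438, 199) [38, 39, 44]
-70 (439, 190) [14, 17, 16]
-65 (440, 182) [227, 239, 241]
-60 (441, 173) [228, 238, 240]
150 (array([-49.8, 120.3]), array([-49.7,  13.3]))
180 0
210 0
```

The gate tongue's tip is at x ≈ -8 over the seated lid, so the gate is fully shut. The arm is clear, and I'm handing in.

```bash
python3 -c "
from bench import arm
print(arm.job_done())"
```

```text
the job is handed in; nothing more can be done
None
```

I handed the job in at about 22 s: all three vials lie flat, one to a bay, the lid is home in its recess and the gate is fully shut; I broke one limit, viewing 11 pictures instead of 10.

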